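Take a sugar reading on the benchtop meter

ROBOT

A 7-joint arm with a two-finger parallel gripper is mounted at the origin on the work surface. World frame = base frame: x ahead of the robot, y to its left, z up, the work surface at z = 0. Lengths are in m, angles in rad, forces in N, time in s.
With the tool pointing down it reaches from about 0.425 to 0.925 m from the base axis. Payload 6.8 kg.
Tool frame: the origin (TCP) lies midway between the tips of the shut fingers; the grasp point (between the pads) lies 19 mm behind it; z points along the fingers, y is the line along which they close (so a half turn about z gives the same grasp; the last joint's range is limited). The gripper opens to 85 mm and grips with 20 to 120 N. Pads are 22 mm wide; open, the fingers measure 114 mm over their backs; the gripper's body (76 mm by 85 mm) begins 54 mm behind the grasp point. The pads swing forward as they close: fully open they stand 13 mm farther back than shut.
Start: joints at [-1.211, 0.477, 0.022, 1.555, -0.011, 1.109, -0.083], TCP at [0.304, 0.602, 0.231] pointing down, gripper open.
Joint ranges: [-2.96, 2.96], [-0.34, 2.1], [-1.41, 1.46], [0.24, 2.44], [-1.37, 4.51], [0.17, 1.92], [-2.96, 2.96]. Speed limits (rad/s): [2.39, 2.39, 3.14, 3.14, 3.14, 3.14, 3.14].

INTERFACE

Orientations are given as a unit quaternion [w, x, y, z].
In Python, from station import bot gives the robot as it stands.
- The arm moves only by the tool jog_arm, never from a script. Its argument "rows" is a list of rows, each an object of numbers: "fingers": the finger opening in mm, from 0 to 85.4; "x", "y", "z": the shift along the tool's x, y, z in mm; "ax", "ay", "az": the turn, a rotation vector about the tool's x, y, z in degrees. A call has exactly 8 rows; each row shifts and turns the commanded pose from where the row before left it, along the tool's axes as they then stand; what a row does not reach is not made up. A row lasts 1/10 s, in which the tool goes at most 50 mm and 8.59 degrees, less where a joint would pass 70% of its speed; a pose out of reach is approached as far as the arm can. A call with a gripper value outside its range is refused whole. The fingers move at their own pace and stop on an object; "force" is the grip in N (left out, the last holds). Time passes only in rows, so rows that do not move let the fingers close, or fill a call up. It gives the time, the measured TCP pose, the force, the opening and the grip force at its end, in the units of the state.
- bot.get_obs(): the state, without advancing time (a new reading comes with each control period).
- bot.read_camera(name): name is "scene" or "top"; returns a dict with "pixels" (480x640x3 uint8, red, green, blue), "vertical_fov" (degrees; the focal length in pixels is half the picture's height over the tangent of half this angle, whatever the lens; pixels are square), "cx", "cy" (the principal point, pixels), "world_from_camera" (4x4, takes a point from camera to world coordinates). Camera axes: x right, y down, z forward; pixel columns grow to the right and rows downward; lengths in m; the calibration is good to about 2 mm. A picture is of the moment at which its call begins. There is no depth.
- bot.hand_in(): hands the job in; it is judged then, once.
The state is a dict: "t": time; "q": joint angles; "joint_vel": joint speeds; "joint_torque": joint torques, N m; "eef_pos": TCP position; "tool_rot": TCP orientation; "contact_force": force on the tool from outside, world axes, zero at the start; "torque": the same for the moment, N m; "gripper_width": opening from 0.0 (shut) to 1.0 (fully open); "grasp_force": force on a finger pad.
Only numpy, scipy, OpenCV 4.12 (cv2) and the standard library are available. Lean on these libraries where they do the work, as an engineer would, in place of code of your own. Each camera call takes 0.05 s, during which the arm holds its last target. There are 200 camera calls.

TASK

Take a sugar reading on the white benchtop meter: with the fingertips, gently push its open black cover fully shut over the prism, then gently press the green button all the way down for a moment and let it come up again. Do not press the red or the blue button, do not press green while the cover is open, and leave everything else on the table where it stands.

Things in the scene. Friction and masses are not known exactly. Their poses are not given: they have to be found in the camera images.
- meter: White benchtop sugar meter, fixed; a block 220 (its x) x 180 (its y) x 60 mm high. Origin: centre of its underside; x runs from the button side (facing the robot) to the cover side (far), z up. Three push buttons in a row on its top at x = -70, y = -50, 0, +50 mm, colours in any order. Flat display at x = -18, prism in a steel ring at x = +45 mm
- cover_hinge (a point): Middle of the cover's hinge axis, which runs along the meter's y: fixed on the meter at x = +82, y = 0, 64 mm above the table; axes as the meter's. The space just behind the meter is free
- cover (a joint): Angle (rad) of the black cover with an orange tab: 0 shut, flat towards the buttons, 1.57 upright, limit 2.0 leaning away from them; starts at 1.25 to 1.75. Plate 68 mm wide, 83 mm from hinge to tab end; outer face (top when shut, far face when upright) 11 mm from the hinge axis, inner face 1 mm. A friction hinge holds it where it is left; 1 N at its edge moves it
- cover_edge (a point): Middle of the cover's free edge: 72 mm from the hinge axis, 6 mm above the hinge when shut. Turns with the cover
- green (a joint): Travel of the green button (the one to press), m: 0 up, 0.006 fully down; a spring returns it; fully down takes 5 N
- green_top (a point): Centre of the top of the green button, a round cap 24 mm across in a black housing 40 mm across; 82 mm above the table when up; moves down with the cap
- red (a joint): Travel of the red button (not to be pressed), m: as for green
- red_top (a point): Centre of the top of the red button
- blue (a joint): Travel of the blue button (not to be pressed), m: as for green
- blue_top (a point): Centre of the top of the blue button
- green_base: Housing of the green button, fixed on the meter; origin: centre of its underside
- orange_a: Orange (fruit), 72 mm across, loose, left of the meter; origin at its underside
- orange_b: A second such orange, loose, left of the meter and further back; origin at its underside
- dish: White dish of coffee cherries, 106 mm across, 28 mm high, loose, right of the meter; origin at its underside
- dropper: Small amber bottle, 32 mm across, 80 mm high, loose, right of the meter near its far corner; origin at its underside
- cup: Blue cup, 64 mm across, 55 mm high, loose, in front of the meter to the right; origin at its underside
- spoon: Spoon lying to the left of the oranges, roughly along the meter's x, loose; origin at its underside
- scope: Hand-held refractometer, a black tube with a steel end, 170 mm long, 34 mm thick, lying crosswise in front of the meter, loose; origin at its underside
Mind the look-alikes: they are no part of the job. Several things have the shape of the cup; the one meant has the colours described above.

How it is judged:
On the way, in this order (a step that is already met when the one before it is completed fails the run):
1. the cover is shut (value of joint cover below 0.08 rad), for 0.1 s.
2. the green button is pressed down with the cover shut (value of joint green above 0.004 m and value of joint cover below 0.08 rad), for 0.05 s.
3. the green button has come up again (value of joint green below 0.0015 m), for 0.1 s.
At the end, for the whole second after the job is handed in: The cover is shut (within 0.08 rad), all three buttons are up (within 1.5 mm), and the oranges, dish, bottle, cup, spoon and hand-held refractometer are at rest within 20 mm of where they began (value of joint cover below 0.08 rad and value of joint each of green, red, blue below 0.0015 m and distance of each of orange_a, orange_b, dish, dropper, cup, spoon, scope from where it was at the start of the episode below 0.02 m and linear speed of each of orange_a, orange_b, dish, dropper, cup, spoon, scope below 0.03 m/s); the robot touches nothing.
It fails at once if the red or blue button is pressed (more than 2.5 mm) (value of joint any of red, blue above 0.0025 m).
It fails at once if the green button is pressed (more than 2.5 mm) while the cover is open (value of joint green above 0.0025 m and value of joint cover above 0.15 rad).
It fails at once if the meter, its cover or the green button is pushed with more than 35 N (contact force between any of meter, green_base and anything else above 35 N).
It fails at once if another thing on the table is pushed, carried or lifted more than 20 mm from its place (distance of any of orange_a, orange_b, dish, dropper, cup, spoon, scope from where it was at the start of the episode above 0.02 m).
It also fails if it takes over 43 s, if anything falls off the work surface, if the arm or the gripper's body presses on something with over 40 N, if the wrist force passes 120 N, or if a joint passes its speed limit or range.

## Working session

There is one attempt and no reset: what is moved stays moved. The work goes in short steps, Python scripts to look and compute and a tool call to move; the robot and the scene stay as the last step left them, time stands still between calls to the robot, and variables do not carry over. Pictures are saved under pics/ and viewed, at most 10 in all, crops included, and the job is handed in when it is done.

Besides the shell and the picture viewer there is one more tool, called as name(argument=value, ...), one argument or row to a line, values as JSON. jog_arm: Moves the arm, as the interface text tells. Its arguments: {"type":"object","properties":{"rows":{"type":"array","items":{"type":"object","properties":{"fingers":{"type":"number"},"x":{"type":"number"},"y":{"type":"number"},"z":{"type":"number"},"ax":{"type":"number"},"ay":{"type":"number"},"az":{"type":"number"}}}},"force":{"type":"number"}},"required":["rows"]}

```bash
mkdir -p pics; ls
python3 - <<'E'
from station import bot
import cv2,numpy as np
o=bot.get_obs();print(o['t'],o['eef_pos'],o['tool_rot'],o['gripper_width'])
for n in ('scene','top'):
    c=bot.read_camera(n);cv2.imwrite(f'pics/{n}0.png',c['pixels'][:,:,::-1]);print(n,c['vertical_fov'],c['cx'],c['cy'],np.round(c['world_from_camera'],4).tolist())
E
```

```text
pics
0.0 [0.30412677 0.6019234  0.23030384] [-1.46110990e-04  2.31771460e-01  9.72769812e-01 -9.28234155e-04] 1.001011301512058
scene 54.78412382725207 320.0714572092842 233.46356348191017 [[-0.0775, 0.8229, -0.5628, 1.0282], [0.997, 0.0626, -0.0458, 0.1153], [-0.0024, -0.5647, -0.8253, 0.8411], [0.0, 0.0, 0.0, 1.0]]
top 49.85323184958105 317.3949313665144 235.72483523624675 [[-0.0293, -0.994, 0.1055, 0.3859], [-0.9991, 0.0258, -0.0347, 0.0946], [0.0318, -0.1064, -0.9938, 0.9887], [0.0, 0.0, 0.0, 1.0]]
```

View pics/top0.png

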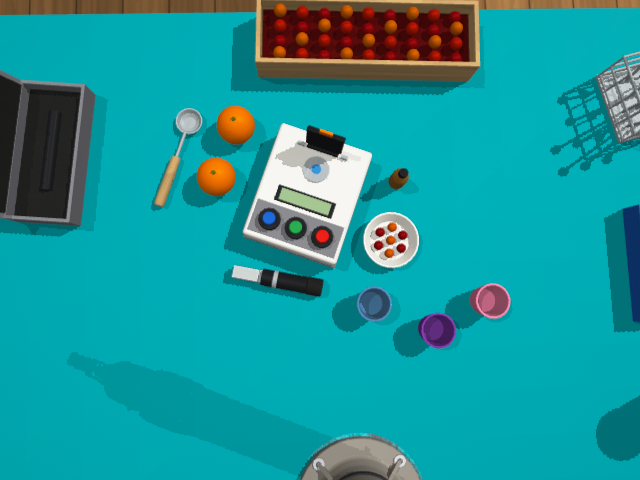

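View pics/scene0.png

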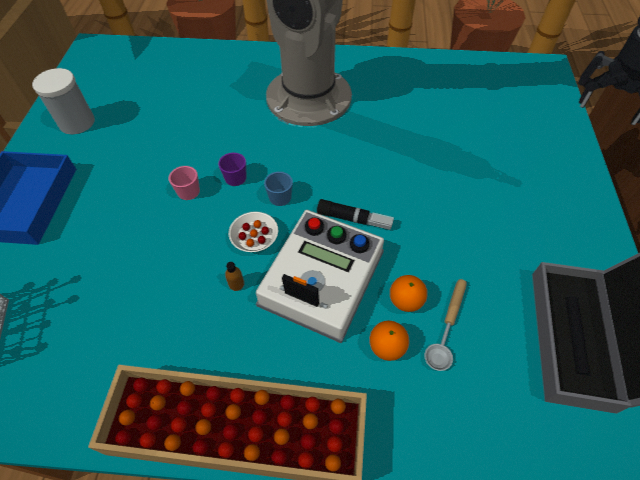

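Top view: blue (269,217), green (296,227) and red (322,236) buttons, with the cover standing near (325,140). The scene view agrees. Next I compute the meter pose and look at the cover enlarged.

```bash
cat > h.py <<'E'
import cv2,numpy as np
from station import bot
def cam(n):
    c=bot.read_camera(n);c['f']=240/np.tan(np.radians(c['vertical_fov']/2));return c
def onplane(c,u,v,z):
    T=c['world_from_camera'];d=T[:3,:3]@[(u-c['cx'])/c['f'],(v-c['cy'])/c['f'],1]
    return T[:3,3]+d*(z-T[2,3])/d[2]
def proj(c,p):
    T=c['world_from_camera'];q=T[:3,:3].T@(np.array(p)-T[:3,3]);return q[:2]/q[2]*c['f']+[c['cx'],c['cy']]
def blob(c,u,v,h,r=16):
    hsv=cv2.cvtColor(c['pixels'],cv2.COLOR_RGB2HSV).astype(int)
    m=(abs((hsv[...,0]-h+90)%180-90)<12)&(hsv[...,1]>120)&(hsv[...,2]>60)
    ys,xs=np.nonzero(m);k=np.hypot(xs-u,ys-v)<r
    return xs[k].mean(),ys[k].mean(),k.sum()
E
python3 - <<'E'
from h import *
C={n:cam(n) for n in('top','scene')}
G={'top':dict(blue=(269,217,108),green=(296,227,70),red=(322,236,0)),'scene':dict(blue=(360,242,108),green=(337,233,70),red=(314,224,0))}
for n in C:
    P={}
    for k,(u,v,h) in G[n].items():
        b=blob(C[n],u,v,h,12);P[k]=onplane(C[n],b[0],b[1],.082);print(n,k,np.round(b,1),P[k].round(4))
    d=P['blue']-P['red'];print('yaw',np.degrees(np.arctan2(-d[0],d[1])),np.linalg.norm(d))
    yaw=np.arctan2(-d[0],d[1]);R=np.array([[np.cos(yaw),-np.sin(yaw)],[np.sin(yaw),np.cos(yaw)]])
    m=sum(P.values())[:2]/3
    print('hinge',m+R@[.152,0])
    # predicted tab ends/edge corners by angle
    for a in (1.25,1.4,1.5,1.6,1.75):
        e=lambda r,o,y:np.r_[m+R@[.152-r*np.cos(a)+o*np.sin(a),y],.064+r*np.sin(a)+o*np.cos(a)]
        print(a,[proj(C[n],e(.072,o,y)).round(1).tolist() for o in(.001,.011) for y in(-.034,.034)])
a=C['top']['pixels'][110:190,270:370];b=C['scene']['pixels'][255:335,260:360]
cv2.imwrite('pics/crop1.png',cv2.resize(np.vstack([a,b]),None,fx=3.7,fy=3.7,interpolation=cv2.INTER_CUBIC)[...,::-1])
E
```

```text
top blue [268.5 217.7 159. ] [0.5163 0.1484 0.082 ]
top green [295.2 226.7 149. ] [0.4991 0.1018 0.082 ]
top red [321.6 235.8 158. ] [0.4818 0.0554 0.082 ]
yaw -20.36214678825266 0.09914968721184504
hinge [0.64156549 0.04895614]
1.25 [[338.7, 157.5], [300.7, 144.6], [340.6, 151.8], [302.6, 138.9]]
1.4 [[340.7, 151.4], [302.8, 138.5], [342.6, 145.7], [304.6, 132.8]]
1.5 [[342.1, 147.3], [304.1, 134.5], [344.0, 141.8], [306.0, 128.9]]
1.6 [[343.4, 143.4], [305.5, 130.6], [345.3, 138.0], [307.4, 125.2]]
1.75 [[345.4, 137.8], [307.5, 125.0], [347.1, 132.8], [309.4, 120.1]]
scene blue [359.4 240.3 125. ] [0.5208 0.1515 0.082 ]
scene green [336.3 231.5 112. ] [0.5032 0.105  0.082 ]
scene red [313.6 223.1 119. ] [0.4863 0.0583 0.082 ]
yaw -20.30633306270957 0.09941539948844093
hinge [0.64600099 0.05217803]
1.25 [[290.0, 263.7], [324.9, 277.7], [287.5, 267.0], [322.6, 281.2]]
1.4 [[287.2, 267.6], [322.4, 281.9], [284.6, 271.6], [320.0, 286.1]]
1.5 [[285.3, 270.6], [320.7, 285.0], [282.7, 275.0], [318.2, 289.6]]
1.6 [[283.5, 273.9], [318.9, 288.4], [280.8, 278.5], [316.4, 293.3]]
1.75 [[280.7, 279.2], [316.2, 293.9], [278.1, 284.2], [313.8, 299.1]]
```

View pics/crop1.png

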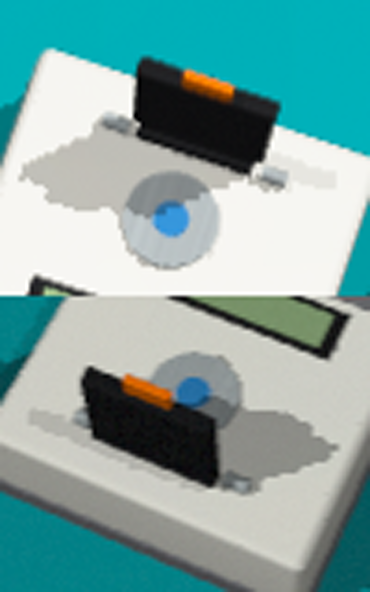

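Matching the cover edges (top crop corners around (309,126) and (345,138)) gives a cover angle of about 1.6. Averaging both views puts the hinge near (0.644, 0.051), green near (0.501, 0.103), yaw -20.3°. I turn the tool to match the meter, shut the fingers and travel behind the cover.

jog_arm(
  rows=[
    {"az":-6.8,"fingers":0},
    {"x":-37,"y":-27,"fingers":0},
    {"x":-37,"y":-27,"fingers":0},
    {"x":-37,"y":-27,"fingers":0},
    {"x":-37,"y":-27,"fingers":0},
    {"x":-37,"y":-27,"fingers":0},
    {"x":-37,"y":-27,"fingers":0},
    {"x":-37,"y":-27,"fingers":0},
  ],
  force=40,
)

```text
invalid input
```

jog_arm(
  rows=[
    {"fingers":0,"x":0,"y":0,"z":0,"ax":0,"ay":0,"az":-6.8},
    {"fingers":0,"x":-37,"y":-27,"z":0,"ax":0,"ay":0,"az":0},
    {"fingers":0,"x":-37,"y":-27,"z":0,"ax":0,"ay":0,"az":0},
    {"fingers":0,"x":-37,"y":-27,"z":0,"ax":0,"ay":0,"az":0},
    {"fingers":0,"x":-37,"y":-27,"z":0,"ax":0,"ay":0,"az":0},
    {"fingers":0,"x":-37,"y":-27,"z":0,"ax":0,"ay":0,"az":0},
    {"fingers":0,"x":-37,"y":-27,"z":0,"ax":0,"ay":0,"az":0},
    {"fingers":0,"x":-37,"y":-27,"z":0,"ax":0,"ay":0,"az":0},
  ],
)

```text
t: 1.0
eef_pos: [0.4838, 0.3346, 0.2313]
tool_rot: [0.0, 0.174, 0.985, 0.0]
contact_force: [1.6, 0.2, 0.5]
gripper_width: 0.001
grasp_force: 0.0
```

jog_arm(
  rows=[
    {"fingers":0,"x":-42,"y":-30,"z":0,"ax":0,"ay":0,"az":0},
    {"fingers":0,"x":-42,"y":-30,"z":0,"ax":0,"ay":0,"az":0},
    {"fingers":0,"x":-42,"y":-30,"z":0,"ax":0,"ay":0,"az":0},
    {"fingers":0,"x":-42,"y":-30,"z":0,"ax":0,"ay":0,"az":0},
    {"fingers":0,"x":-42,"y":-30,"z":0,"ax":0,"ay":0,"az":0},
    {"fingers":0,"x":-42,"y":-30,"z":0,"ax":0,"ay":0,"az":0},
    {"fingers":0,"x":-42,"y":-30,"z":0,"ax":0,"ay":0,"az":0},
    {"fingers":0,"x":0,"y":0,"z":0,"ax":0,"ay":0,"az":0},
  ],
)

```text
t: 1.8
eef_pos: [0.6837, 0.0376, 0.2311]
tool_rot: [0.001, 0.179, 0.984, -0.003]
contact_force: [-0.3, 0.2, 0.0]
gripper_width: -0.001
grasp_force: 0.0
```

Run:
```python
from h import *
o=bot.get_obs();print(o['t'],o['eef_pos'],o['contact_force'])
for n in('top','scene'):
    c=cam(n);print(n,proj(c,o['eef_pos']))
    cv2.imwrite(f'pics/{n}2.png',c['pixels'][...,::-1])
b=cv2.imread('pics/scene2.png')[200:350,220:420];a=cv2.imread('pics/top2.png')[80:230,220:420]
cv2.imwrite('pics/c2.png',cv2.resize(np.hstack([a,b]),None,fx=2,fy=2,interpolation=cv2.INTER_CUBIC))
```

```text
1.8 [0.68370656 0.03764625 0.23105791] [-0.34772858  0.19377335  0.03665866]
top [333.20882028  93.25089303]
scene [287.54630605 270.57118818]
```

View pics/c2.png

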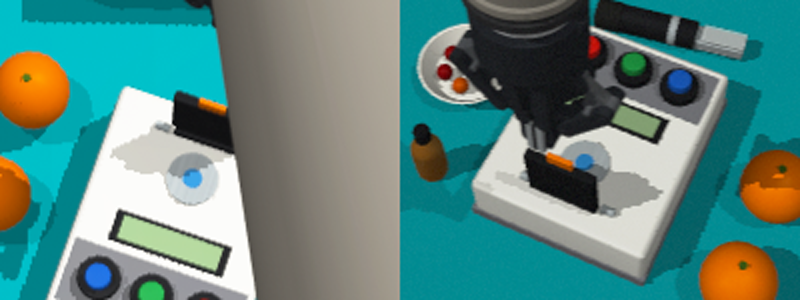

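The left half shows the cover clear of the arm. On the right, the fingertips are at scene pixel (290,272), matching the projected TCP at (288,271). So I lower them behind the cover and approach.

jog_arm(
  rows=[
    {"fingers":0,"x":0,"y":0,"z":37,"ax":0,"ay":0,"az":0},
    {"fingers":0,"x":0,"y":0,"z":37,"ax":0,"ay":0,"az":0},
    {"fingers":0,"x":0,"y":0,"z":37,"ax":0,"ay":0,"az":0},
    {"fingers":0,"x":0,"y":0,"z":0,"ax":0,"ay":0,"az":0},
    {"fingers":0,"x":4,"y":0,"z":0,"ax":0,"ay":0,"az":0},
    {"fingers":0,"x":4,"y":0,"z":0,"ax":0,"ay":0,"az":0},
    {"fingers":0,"x":4,"y":0,"z":0,"ax":0,"ay":0,"az":0},
    {"fingers":0,"x":0,"y":0,"z":0,"ax":0,"ay":0,"az":0},
  ],
)

```text
t: 2.7
eef_pos: [0.6702, 0.0525, 0.1222]
tool_rot: [0.001, 0.173, 0.985, 0.001]
contact_force: [0.2, -1.6, 0.3]
gripper_width: -0.0
grasp_force: 0.0
```

jog_arm(
  rows=[
    {"fingers":0,"x":0,"y":0,"z":0,"ax":0,"ay":0,"az":0},
    {"fingers":0,"x":0,"y":0,"z":0,"ax":0,"ay":0,"az":0},
    {"fingers":0,"x":0,"y":0,"z":0,"ax":0,"ay":0,"az":0},
    {"fingers":0,"x":0,"y":0,"z":0,"ax":0,"ay":0,"az":0},
    {"fingers":0,"x":0,"y":0,"z":0,"ax":0,"ay":0,"az":0},
    {"fingers":0,"x":0,"y":0,"z":0,"ax":0,"ay":0,"az":0},
    {"fingers":0,"x":0,"y":0,"z":0,"ax":0,"ay":0,"az":0},
    {"fingers":0,"x":0,"y":0,"z":0,"ax":0,"ay":0,"az":0},
  ],
)

```text
t: 3.5
eef_pos: [0.6699, 0.0518, 0.1203]
tool_rot: [-0.0, 0.174, 0.985, 0.0]
contact_force: [0.1, -0.1, 0.4]
gripper_width: -0.002
grasp_force: 0.0
```

Run:
```python
from h import *
o=bot.get_obs();print(o['t'],o['eef_pos'],o['contact_force'],o['joint_vel'].round(3) if hasattr(o['joint_vel'],'round') else o['joint_vel'])
c=cam('scene');print(proj(c,o['eef_pos']))
cv2.imwrite('pics/c3.png',cv2.resize(c['pixels'][200:350,220:420,::-1],None,fx=3,fy=3,interpolation=cv2.INTER_CUBIC))
```

```text
3.5 [0.66985379 0.05183355 0.12026051] [ 0.14565734 -0.10080297  0.36322754] [ 0.    -0.001  0.001 -0.    -0.001  0.    -0.001]
[300.52824589 296.15118793]
```

View pics/c3.png

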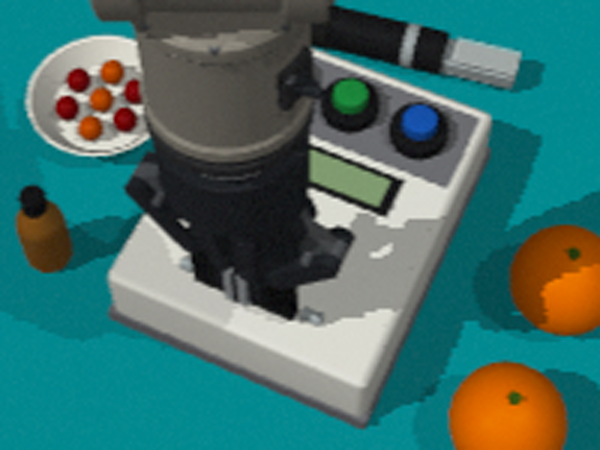

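The fingertips are right behind the cover's far face at crop (240,290), so contact is imminent. Next I sweep the cover over along its arc.

jog_arm(
  rows=[
    {"fingers":0,"x":8,"y":-4,"z":0,"ax":0,"ay":0,"az":0},
    {"fingers":0,"x":9,"y":-4,"z":0,"ax":0,"ay":0,"az":0},
    {"fingers":0,"x":9,"y":0,"z":1,"ax":0,"ay":0,"az":0},
    {"fingers":0,"x":8,"y":0,"z":3,"ax":0,"ay":0,"az":0},
    {"fingers":0,"x":8,"y":0,"z":3,"ax":0,"ay":0,"az":0},
    {"fingers":0,"x":7,"y":0,"z":5,"ax":0,"ay":0,"az":0},
    {"fingers":0,"x":6,"y":0,"z":6,"ax":0,"ay":0,"az":0},
    {"fingers":0,"x":6,"y":0,"z":6,"ax":0,"ay":0,"az":0},
  ],
)

```text
t: 4.35
eef_pos: [0.6093, 0.0656, 0.0957]
tool_rot: [-0.0, 0.174, 0.985, 0.0]
contact_force: [0.5, -0.0, 0.1]
gripper_width: -0.002
grasp_force: 0.2
```

jog_arm(
  rows=[
    {"fingers":0,"x":3,"y":0,"z":4,"ax":0,"ay":0,"az":0},
    {"fingers":0,"x":3,"y":0,"z":4,"ax":0,"ay":0,"az":0},
    {"fingers":0,"x":2,"y":0,"z":4,"ax":0,"ay":0,"az":0},
    {"fingers":0,"x":1,"y":0,"z":3,"ax":0,"ay":0,"az":0},
    {"fingers":0,"x":0,"y":0,"z":2,"ax":0,"ay":0,"az":0},
    {"fingers":0,"x":0,"y":0,"z":1,"ax":0,"ay":0,"az":0},
    {"fingers":0,"x":0,"y":0,"z":1,"ax":0,"ay":0,"az":0},
    {"fingers":0,"x":0,"y":0,"z":0,"ax":0,"ay":0,"az":0},
  ],
)

```text
t: 5.15
eef_pos: [0.6014, 0.0682, 0.0773]
tool_rot: [0.0, 0.174, 0.985, -0.0]
contact_force: [0.1, 1.1, 0.5]
gripper_width: -0.002
grasp_force: 0.0
```

jog_arm(
  rows=[
    {"fingers":0,"x":0,"y":0,"z":1,"ax":0,"ay":0,"az":0},
    {"fingers":0,"x":0,"y":0,"z":0,"ax":0,"ay":0,"az":0},
    {"fingers":0,"x":0,"y":0,"z":1,"ax":0,"ay":0,"az":0},
    {"fingers":0,"x":0,"y":0,"z":0,"ax":0,"ay":0,"az":0},
    {"fingers":0,"x":0,"y":0,"z":0.5,"ax":0,"ay":0,"az":0},
    {"fingers":0,"x":0,"y":0,"z":0,"ax":0,"ay":0,"az":0},
    {"fingers":0,"x":0,"y":0,"z":0,"ax":0,"ay":0,"az":0},
    {"fingers":0,"x":0,"y":0,"z":0,"ax":0,"ay":0,"az":0},
  ],
)

```text
t: 5.95
eef_pos: [0.6014, 0.0683, 0.0751]
tool_rot: [0.0, 0.174, 0.985, 0.0]
contact_force: [-1.6, -0.4, 4.3]
gripper_width: 0.0
grasp_force: 2.7
```

Contact of 4 N at z = 75 mm, exactly the height of the shut cover's top. Lift and move above green.

jog_arm(
  rows=[
    {"fingers":0,"x":0,"y":0,"z":-15,"ax":0,"ay":0,"az":0},
    {"fingers":0,"x":0,"y":0,"z":-20,"ax":0,"ay":0,"az":0},
    {"fingers":0,"x":22,"y":0,"z":0,"ax":0,"ay":0,"az":0},
    {"fingers":0,"x":25,"y":0,"z":0,"ax":0,"ay":0,"az":0},
    {"fingers":0,"x":25,"y":0,"z":0,"ax":0,"ay":0,"az":0},
    {"fingers":0,"x":20,"y":0,"z":0,"ax":0,"ay":0,"az":0},
    {"fingers":0,"x":14,"y":-1,"z":0,"ax":0,"ay":0,"az":0},
    {"fingers":0,"x":0,"y":0,"z":0,"ax":0,"ay":0,"az":0},
  ],
)

```text
t: 6.75
eef_pos: [0.5001, 0.1042, 0.1102]
tool_rot: [-0.0, 0.173, 0.985, 0.0]
contact_force: [0.1, 0.7, 0.4]
gripper_width: 0.001
grasp_force: 0.0
```

Run:
```python
from h import *
o=bot.get_obs();print(o['t'],o['eef_pos'],o['contact_force'])
c=cam('scene');print(proj(c,o['eef_pos']))
cv2.imwrite('pics/c4.png',cv2.resize(c['pixels'][180:340,220:420,::-1],None,fx=3,fy=3,interpolation=cv2.INTER_CUBIC))
```

```text
6.75 [0.50010982 0.10416247 0.1101965 ] [0.10947313 0.66419223 0.44016472]
[336.32540129 221.89126134]
```

View pics/c4.png

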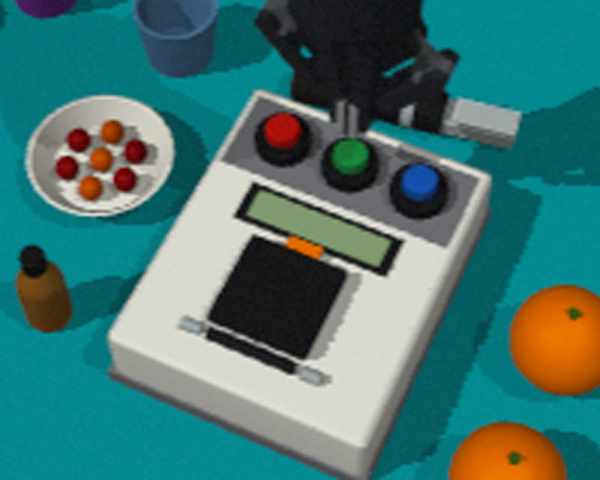

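The cover lies flat over the prism at crop (275,295), and the tips at (348,130) are above green at (350,157). Pressing gently.

jog_arm(
  rows=[
    {"fingers":0,"x":0,"y":0,"z":12,"ax":0,"ay":0,"az":0},
    {"fingers":0,"x":0,"y":0,"z":10,"ax":0,"ay":0,"az":0},
    {"fingers":0,"x":0,"y":0,"z":4,"ax":0,"ay":0,"az":0},
    {"fingers":0,"x":0,"y":0,"z":3,"ax":0,"ay":0,"az":0},
    {"fingers":0,"x":0,"y":0,"z":2,"ax":0,"ay":0,"az":0},
    {"fingers":0,"x":0,"y":0,"z":1,"ax":0,"ay":0,"az":0},
    {"fingers":0,"x":0,"y":0,"z":1,"ax":0,"ay":0,"az":0},
    {"fingers":0,"x":0,"y":0,"z":0,"ax":0,"ay":0,"az":0},
  ],
)

```text
t: 7.6
eef_pos: [0.5014, 0.1032, 0.0769]
tool_rot: [0.0, 0.174, 0.985, -0.0]
contact_force: [-2.0, -3.3, 4.8]
gripper_width: -0.001
grasp_force: 2.2
```

jog_arm(
  rows=[
    {"fingers":0,"x":0,"y":0,"z":1,"ax":0,"ay":0,"az":0},
    {"fingers":0,"x":0,"y":0,"z":0.5,"ax":0,"ay":0,"az":0},
    {"fingers":0,"x":0,"y":0,"z":0,"ax":0,"ay":0,"az":0},
    {"fingers":0,"x":0,"y":0,"z":0,"ax":0,"ay":0,"az":0},
    {"fingers":0,"x":0,"y":0,"z":0,"ax":0,"ay":0,"az":0},
    {"fingers":0,"x":0,"y":0,"z":0,"ax":0,"ay":0,"az":0},
    {"fingers":0,"x":0,"y":0,"z":0,"ax":0,"ay":0,"az":0},
    {"fingers":0,"x":0,"y":0,"z":0,"ax":0,"ay":0,"az":0},
  ],
)

```text
t: 8.4
eef_pos: [0.5016, 0.1034, 0.076]
tool_rot: [0.0, 0.174, 0.985, 0.0]
contact_force: [-3.3, -2.5, 11.0]
gripper_width: -0.0
grasp_force: 5.5
```

Fully down: z = 76.0 mm, 11 N. Release and lift.

jog_arm(
  rows=[
    {"fingers":0,"x":0,"y":0,"z":-5,"ax":0,"ay":0,"az":0},
    {"fingers":0,"x":0,"y":0,"z":-10,"ax":0,"ay":0,"az":0},
    {"fingers":0,"x":0,"y":0,"z":-20,"ax":0,"ay":0,"az":0},
    {"fingers":0,"x":0,"y":0,"z":-25,"ax":0,"ay":0,"az":0},
    {"fingers":0,"x":0,"y":0,"z":-20,"ax":0,"ay":0,"az":0},
    {"fingers":0,"x":0,"y":0,"z":0,"ax":0,"ay":0,"az":0},
    {"fingers":0,"x":0,"y":0,"z":0,"ax":0,"ay":0,"az":0},
    {"fingers":0,"x":0,"y":0,"z":0,"ax":0,"ay":0,"az":0},
  ],
)

```text
t: 9.2
eef_pos: [0.5008, 0.1037, 0.1546]
tool_rot: [-0.001, 0.173, 0.985, -0.0]
contact_force: [-0.2, 0.6, -0.2]
gripper_width: -0.0
grasp_force: 0.0
```

Run:
```python
from h import *
o=bot.get_obs();print(o['t'],o['eef_pos'],o['contact_force'])
c=cam('scene');cv2.imwrite('pics/c5.png',c['pixels'][...,::-1])
```

```text
9.2 [0.50082114 0.10373    0.15457558] [-0.18256518  0.63059106 -0.2071095 ]
```

View pics/c5.png

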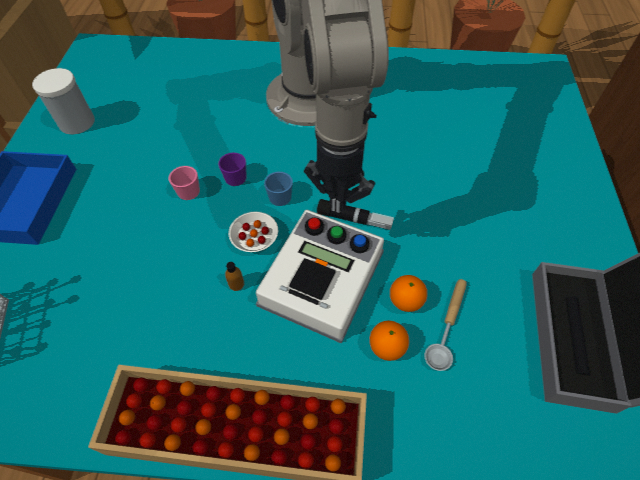

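The cover is shut at (313,280), green is up at (337,233), nothing else has moved, and the gripper is clear.

```bash
python3 -c "
from station import bot
print(bot.hand_in())"
```

```text
the job is handed in; nothing more can be done
None
```

I shut the meter's cover, pressed the green button fully down and let it come back up, and handed the job in; the last picture shows everything else where it stood, and the hand-in gave no verdict.

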